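# Pin the index slide

## Task

The slide inside the index bed has stopped somewhere along its travel, and the pin socket in it cannot be seen because a sprung dust plug closes it flush. Take the square-headed locking pin out of the wooden block, feel along the slide with its tip through the slot in the bed's cover plate, pressing only lightly, until it drops into the socket, then push it fully home with its collar flat on the cover and let go. Leave the round-headed pin in the block.

Things in the scene. Friction and masses are not known exactly. Their poses are not given: they have to be found in the camera images.
- pin_head (a point): Centre of the square head of the loose steel locking pin (0.13 to 0.2 kg), upright in one of the two holes of the wooden block. Head 22 x 22 mm, 40 mm tall, flats along the pin's x and y; this point is half-way up. z points up. Under the head is a collar 29 mm in diameter, 4 mm thick; its underside is 24 mm below this point.
- pin_tip (a point): Flat lower end of the locking pin, on its axis, 50 mm below the head's centre. The round shank below the collar is 12 mm in diameter and 26 mm long; its last 4 mm taper to this tip, 6 mm in diameter.
- round_head (a point): The other pin, in the other hole of the block: same shank and collar, but a round mushroom-shaped knob 28 mm in diameter for a head; this point is 24 mm above the underside of its collar. Leave it there.
- pin_block: Fixed wooden block, 50 mm (x) by 140 mm (y), 34 mm tall, origin at the centre of its underside; two round holes 13.5 mm wide straight through it from above, at y = -40 and +40 mm. A pin's collar rests on the block's top, its shank in the hole.
- index_bed: Index bed: fixed grey metal housing of the slide, 80 mm (x) by 200 mm (y), 40 mm tall, on a foot plate 6 mm thick that reaches 12 mm further out along both long sides; origin at the centre of its underside, z up. The slide's travel is along y. Pin head centre at z = 84 mm: tip on the slide's face; at z = 64 mm: pin fully home, collar on the cover.
- slot (a point): Centre of the only slot in the bed's 6 mm thick aluminium cover, level with the cover's top (40 mm above the bed's origin), axes as the bed's. The slot is 76 mm long (along y), 16 mm wide (x). In it, 6 mm below this point, lies the slide's flat steel face; the slide is braked and stays put. The face is spoilt by a push of over 40 N; 3 to 12 N is enough.
- slot_end (a point): End of the slot's centre line towards the bed's +y, level with the cover's top. The hidden socket lies on the centre line, 10 to 66 mm from here: round, 14.5 mm in diameter, 28 mm deep, closed flush by a plug of the same steel. The plug's weak spring (under 1 N) yields to the tip, and the pin's weight holds it down.
Not all that is in view belongs to the job. What is shaped like the part that bears pin_head but blue or yellow is not meant. There is more than one size of the index_bed; the one meant has the size given above.

How it is judged:
By the outcome, as a careful person would: the job done as asked, in the order asked, and still so for the second after the job is handed in, with the robot touching nothing.
It also fails if it takes over 70 s, if anything falls off the work surface, if the arm or the gripper's body presses on something with over 40 N, if the wrist force passes 120 N, or if a joint passes its speed limit or range.

## Robot

A 6-joint arm with a two-finger parallel gripper is mounted at the origin on a cart in front of the work surface, level with it; the furniture and walls round the work are solid. World frame = base frame: x ahead of the robot, y to its left, z up, the work surface at z = 0. Lengths are in mm, angles in rad, forces in N, time in s.
With the tool pointing down it reaches from about 350 to 775 mm from the base axis. Payload 7.3 kg.
Tool frame: the origin (TCP) lies at the very end of the fingers, on their centre line; the grasp point (between the pads) lies bot.grip_point_offset behind it (bot.grip_point_offset is the distance from the TCP to the grasp point, in mm); z points along the fingers, y is the line along which they close (so a half turn about z gives the same grasp; the last joint's range is limited). The gripper opens to 92 mm and grips with 3 to 60 N. Pads are 19 mm wide; open, the fingers measure 130 mm over their backs; the gripper's body (75 mm by 190 mm) begins 47 mm behind the grasp point.
Start: joints at [-1.327, 0.342, 1.524, -0, 1.275, -0.146], TCP at [199.526, -485.631, 189.641] pointing down, gripper open.
Joint ranges: [-2.53, 2.53], [-0.77, 2.02], [0.04, 2.7], [-1, 4.14], [0.28, 2.66], [-3.11, 3.11]. Speed limits (rad/s): [2.57, 2.57, 3.14, 3.14, 3.14, 3.14].

## Interface

Orientations are given as [roll, pitch, yaw] about the fixed x, y, z axes, in that order (R = Rz(yaw) Ry(pitch) Rx(roll)).
In Python, from plant import bot gives the robot as it stands. The module is installed in compiled form; this text tells all that it offers.
- The arm moves only by the tool carry_out, never from a script. Its argument "plan" is a list of rows, each an object of numbers: "tx", "ty", "tz": the shift along the world's x, y, z in mm; "rx", "ry", "rz": the turn, a rotation vector about the world's x, y, z in rad. A call has 1 to 12 rows; each row shifts and turns the commanded pose from where the row before left it; what a row does not reach is not made up. A row lasts 1/10 s, in which the tool goes at most 50 mm and 8.59 degrees, less where a joint would pass 70% of its speed; a pose out of reach is approached as far as the arm can. A call with a gripper value outside its range is refused whole. "gripper" is the closure, from 0 (fully open) to 1 (shut), set as the call begins (left out, the last holds). The fingers move at their own pace and stop on an object; the grip force is fixed at half the most. Time passes only in rows, so rows that do not move let the fingers close. It gives the time, the measured TCP pose, the force, the opening and the grip force at its end, in the units of the state.
- bot.get_obs(): the state, without advancing time (a new reading comes with each control period).
- bot.capture(name): name is "scene" or "top" or "wrist"; returns the picture (480x640x3 uint8, red, green, blue); there is no depth.
- bot.camera_model(name): a dict with "camera_matrix" (3x3 intrinsics, pixels), "R" (3x3) and "t" (3): a world point X has camera coordinates R X + t. Camera axes: x right, y down, z forward; pixel columns grow to the right and rows downward; lengths in mm; the calibration is good to about 2 mm. The wrist camera is an equidistant fisheye: a pixel r from the principal point sees the ray r / f radians off the axis. A picture is of the moment at which its call begins: read the wrist's pose just before it. camera_model takes no time and is no camera call; for the wrist camera it gives the pose at the moment of the call.
- bot.close_job(): hands the job in; it is judged then, once.
The state is a dict: "time": time; "joint_positions": joint angles; "dq": joint speeds; "tau": joint torques, N m; "tool_pos": TCP position; "tcp_rot": TCP orientation; "contact_force": force on the tool from outside, world axes, zero at the start; "moment": the same for the moment, N m; "grip_width": finger opening in mm; "finger_force": force on a finger pad.
Only numpy, scipy, OpenCV 4.12 (cv2) and the standard library are available. Lean on these libraries where they do the work, as an engineer would, in place of code of your own. Each camera call takes 0.05 s, during which the arm holds its last target. There are 200 camera calls.

## Working session

There is one attempt and no reset: what is moved stays moved. The work goes in short steps, Python scripts to look and compute and a tool call to move; the robot and the scene stay as the last step left them, time stands still between calls to the robot, and variables do not carry over. Pictures are saved under pics/ and viewed, at most 10 in all, crops included, and the job is handed in when it is done.

Besides the shell and the picture viewer there is one more tool, called as name([rows], argument=value, ...), one row to a line, values as JSON. carry_out: Moves the arm, as the interface text tells. Its arguments: {"type":"object","properties":{"plan":{"type":"array"},"gripper":{"type":"number"}},"required":["plan"]}

```bash
mkdir -p pics; python3 - <<'E'
from plant import bot
import cv2,numpy as np
o=bot.get_obs();print(o['time'],o['tool_pos'],o['tcp_rot'],o['grip_width'],bot.grip_point_offset)
for n in("scene","top"):
    cv2.imwrite(f"pics/{n}0.png",bot.capture(n)[:,:,::-1])
    m=bot.camera_model(n);print(n,np.round(m['camera_matrix'],1).tolist(),np.round(m['R'],3).tolist(),np.round(m['t'],1))
m=bot.camera_model("wrist");print(np.round(m['camera_matrix'],1).tolist(),np.round(m['R'],3).tolist(),np.round(m['t'],1),m.keys())
E
```

```text
0.0 [ 199.39472187 -485.15892155  188.93267562] [-3.14005068e+00 -2.26833890e-04  3.89770626e-01] 91.5254508070413 18.8
scene [[489.2, 0.0, 322.4], [0.0, 489.2, 248.7], [0.0, 0.0, 1.0]] [[-0.481, -0.877, 0.01], [-0.365, 0.189, -0.912], [0.797, -0.442, -0.411]] [371.6 234.2 531.6]
top [[473.9, 0.0, 314.4], [0.0, 473.9, 233.4], [0.0, 0.0, 1.0]] [[-0.002, -1.0, 0.013], [-0.997, 0.001, -0.08], [0.08, -0.013, -0.997]] [131.6 478.4 882.5]
[[371.6, 0.0, 319.8], [0.0, 371.6, 240.9], [0.0, 0.0, 1.0]] [[0.38, -0.925, -0.001], [-0.894, -0.368, 0.255], [-0.236, -0.096, -0.967]] [-524.   -32.1  389.9] dict_keys(['camera_matrix', 'R', 't'])
```

View pics/top0.png

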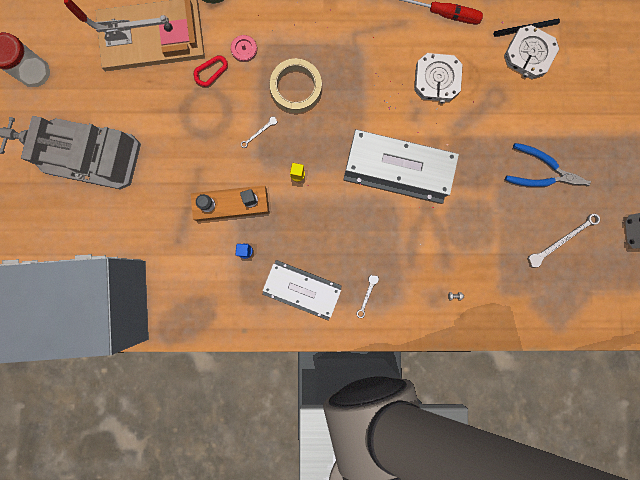

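View pics/scene0.png

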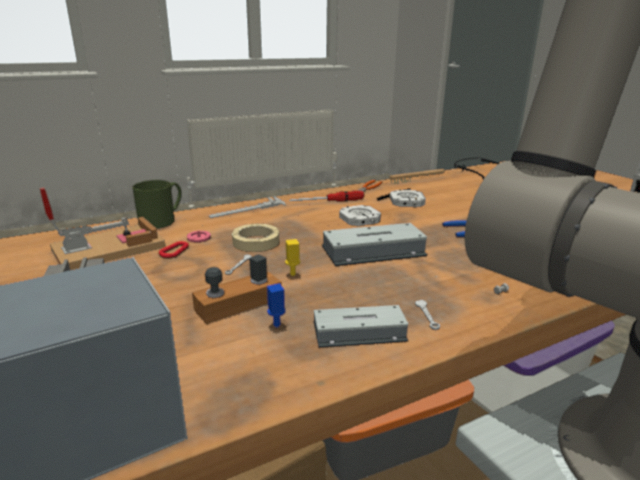

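Top view: the wooden block is at (231,203), with the square head at (250,198) and the round one at (205,203). The large bed is at (402,165) with its slot at (402,163). The smaller bed at (302,290) and the blue and yellow pins are decoys.

```bash
cat > h.py <<'E'
from plant import bot
import cv2,numpy as np
def ray(m,u,v,fish=False):
    K=m['camera_matrix'];x=(u-K[0,2])/K[0,0];y=(v-K[1,2])/K[1,1]
    if fish:
        r=np.hypot(x,y);s=np.sin(r)/r if r>1e-9 else 1;d=np.array([x*s,y*s,np.cos(r)])
    else: d=np.array([x,y,1.])
    R=np.array(m['R']);return -R.T@np.array(m['t']),R.T@d
def plane(m,u,v,z,fish=False):
    c,d=ray(m,u,v,fish);return c+d*(z-c[2])/d[2]
def proj(m,X,fish=True):
    K=m['camera_matrix'];p=np.array(m['R'])@np.array(X)+m['t']
    if fish:
        r=np.hypot(p[0],p[1]);th=np.arctan2(r,p[2]);return K[0,2]+K[0,0]*th*p[0]/r,K[1,2]+K[1,1]*th*p[1]/r
    return K[0,2]+K[0,0]*p[0]/p[2],K[1,2]+K[1,1]*p[1]/p[2]
E
python3 - <<'E'
from h import *
m=bot.camera_model("top")
for n,u,v,z in(("sqtop",250,197,78),("rndtop",205,202,78),("slotL",383,158,40),("slotR",422,167,40),("bedcorn",350,130,40),("",460,150,40),("",443,198,40),("",345,176,40)):
    print(n,plane(m,u,v,z).round(1))
c=cv2.imread("pics/top0.png")[120:220,180:480]
cv2.imwrite("pics/crop.png",cv2.resize(c,None,fx=2.6,fy=2.6,interpolation=cv2.INTER_CUBIC))
E
```

```text
sqtop [539.  246.6  78. ]
rndtop [530.  326.4  78. ]
slotL [619.3   1.9  40. ]
slotR [602.1 -71.4  40. ]
bedcorn [673.   63.7  40. ]
 [ 634.8 -144.1   40. ]
 [ 543.3 -109.7   40. ]
 [584.9  73.8  40. ]
```

carry_out([
  {"tx": 20,"ty": 43,"tz": 3,"rz": 0.1},
  {"tx": 20,"ty": 43,"tz": 3,"rz": 0.1},
  {"tx": 20,"ty": 43,"tz": 3,"rz": 0.1},
  {"tx": 20,"ty": 43,"tz": 3,"rz": 0.1},
  {"tx": 20,"ty": 43,"tz": 3,"rz": 0.1},
  {"tx": 20,"ty": 43,"tz": 3,"rz": 0.1},
  {"tx": 20,"ty": 43,"tz": 3,"rz": 0.1},
  {"tx": 20,"ty": 43,"tz": 3,"rz": 0.1},
  {"tx": 20,"ty": 43,"rz": 0.1},
  {"tx": 20,"ty": 43,"rz": 0.1},
  {"tx": 20,"ty": 43,"rz": 0.1},
  {"tx": 20,"ty": 43,"rz": 0.1},
])

```text
invalid input at $.plan[0]: expected keys tx, ty, tz, rx, ry, rz
```

carry_out([
  {"tx": 20,"ty": 43,"rz": 0.09},
  {"tx": 20,"ty": 43},
  {"tx": 20,"ty": 43},
  {"tx": 20,"ty": 43},
  {"tx": 20,"ty": 43},
  {},
])

```text
invalid input at $.plan[0]: expected keys tx, ty, tz, rx, ry, rz
```

```bash
python3 - <<'E'
from h import *
o=bot.get_obs();m=bot.camera_model("wrist");im=bot.capture("wrist")
print(o['time'],o['tool_pos'],o['tcp_rot'],o['joint_positions'],o['contact_force'])
print(m)
print(proj(m,[539,246.6,78]))
cv2.imwrite("pics/w1.png",im[:,:,::-1])
import pickle;pickle.dump(m,open("m1.pkl","wb"))
E
```

```text
0.1 [ 199.43283536 -485.19966207  189.00251341] [-3.14018704e+00 -1.98156314e-04  3.89827297e-01] [-1.32696774e+00  3.42690954e-01  1.52489948e+00 -8.82339659e-06
  1.27542170e+00 -1.45996278e-01] [-0.82859774  0.28549924  0.28601691]
{'camera_matrix': array([[371.64829954,   0.        , 319.79285827],
       [  0.        , 371.64829954, 240.85442745],
       [  0.        ,   0.        ,   1.        ]]), 'R': array([[ 0.38049641, -0.92478177, -0.00107554],
       [-0.89405088, -0.36814918,  0.25522382],
       [-0.2364223 , -0.09615016, -0.9668814 ]]), 't': array([-523.99960843,  -32.13266111,  389.91294333])}
(np.float64(-27.895136810684335), np.float64(-130.89448792955244))
```

View pics/w1.png

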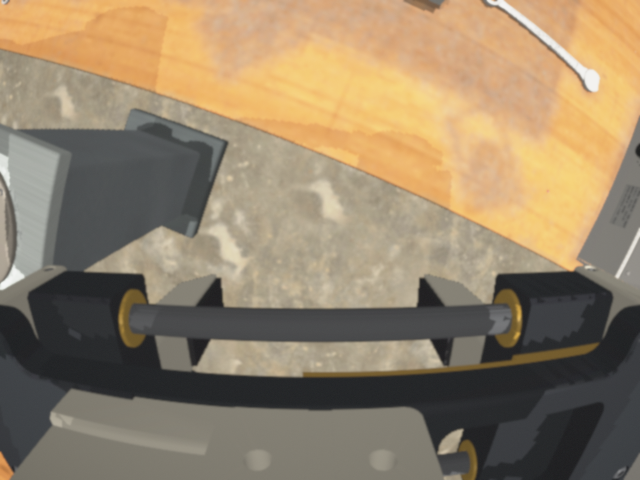

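The wrist view shows the floor and table edge, with the fingers at rows 280–350. No move happened because every row needs all six keys.

carry_out([
  {"tx": 20,"ty": 41,"tz": 3,"rx": 0,"ry": 0,"rz": 0.1},
  {"tx": 20,"ty": 41,"tz": 3,"rx": 0,"ry": 0,"rz": 0.1},
  {"tx": 20,"ty": 41,"tz": 3,"rx": 0,"ry": 0,"rz": 0.1},
  {"tx": 20,"ty": 41,"tz": 3,"rx": 0,"ry": 0,"rz": 0.1},
  {"tx": 20,"ty": 41,"tz": 0,"rx": 0,"ry": 0,"rz": 0.1},
  {"tx": 20,"ty": 41,"tz": 0,"rx": 0,"ry": 0,"rz": 0.1},
  {"tx": 20,"ty": 41,"tz": 0,"rx": 0,"ry": 0,"rz": 0.1},
  {"tx": 20,"ty": 41,"tz": 0,"rx": 0,"ry": 0,"rz": 0.1},
  {"tx": 20,"ty": 41,"tz": 0,"rx": 0,"ry": 0,"rz": 0.1},
  {"tx": 20,"ty": 41,"tz": 0,"rx": 0,"ry": 0,"rz": 0.1},
  {"tx": 20,"ty": 41,"tz": 0,"rx": 0,"ry": 0,"rz": 0.1},
  {"tx": 20,"ty": 41,"tz": 0,"rx": 0,"ry": 0,"rz": 0.1},
])

```text
time: 1.35
tool_pos: [439.9, 8.3, 201.6]
tcp_rot: [3.141, 0.0, 1.594]
contact_force: [1.5, -1.0, 0.2]
grip_width: 91.9
finger_force: 0.0
```

carry_out([
  {"tx": 22,"ty": 42,"tz": 0,"rx": 0,"ry": 0,"rz": 0.09},
  {"tx": 22,"ty": 42,"tz": 0,"rx": 0,"ry": 0,"rz": 0},
  {"tx": 22,"ty": 42,"tz": 0,"rx": 0,"ry": 0,"rz": 0},
  {"tx": 22,"ty": 42,"tz": 0,"rx": 0,"ry": 0,"rz": 0},
  {"tx": 0,"ty": 0,"tz": 0,"rx": 0,"ry": 0,"rz": 0},
  {"tx": 0,"ty": 0,"tz": 0,"rx": 0,"ry": 0,"rz": 0},
])

```text
time: 1.95
tool_pos: [527.1, 175.1, 200.7]
tcp_rot: [-3.14, 0.001, 1.682]
contact_force: [0.9, -0.8, 0.3]
grip_width: 91.5
finger_force: 0.0
```

```bash
python3 - <<'E'
from h import *
o=bot.get_obs();m=bot.camera_model("wrist");im=bot.capture("wrist")
print(o['time'],o['tool_pos'],o['tcp_rot'],o['joint_positions'],o['contact_force'])
print(proj(m,[539,246.6,78]))
cv2.imwrite("pics/w2.png",im[:,:,::-1])
import pickle;pickle.dump(m,open("m2.pkl","wb"))
E
```

```text
1.95 [527.10687105 175.05502964 200.70636578] [-3.13982646e+00  5.12668609e-04  1.68194271e+00] [ 1.82901074e-01  3.91110349e-01  1.41853737e+00 -3.95793031e-04
  1.33374336e+00  7.18484384e-02] [ 0.90791702 -0.79774255  0.30585662]
(np.float64(343.26634269351536), np.float64(143.9511125088432))
```

View pics/w2.png

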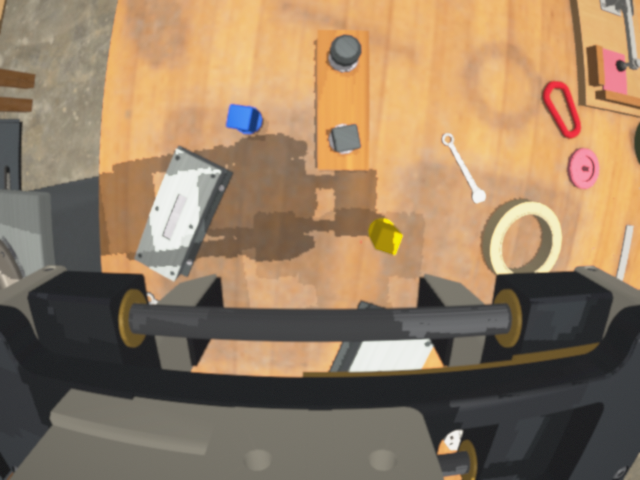

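The wrist view shows the square head at about (345,138) and the round one at (345,52), close to the projected (343,144). The yellow decoy is clear at (386,236).

```bash
python3 - <<'E'
from h import *
import pickle
m=pickle.load(open("m2.pkl","rb"));im=cv2.imread("pics/w2.png")
c=im[110:170,305:385];cv2.imwrite("pics/c2.png",cv2.resize(c,None,fx=8,fy=8,interpolation=cv2.INTER_CUBIC))
hsv=cv2.cvtColor(im,cv2.COLOR_BGR2HSV)
print(hsv[136:142:2,325:365:3].tolist())
for n,f in(("sq",(118,160)),("rd",(30,75))):
    k=((hsv[...,1]<70)&(hsv[...,2]<160)).astype(np.uint8);k[:f[0]]=0;k[f[1]:]=0;k[:,:320]=0;k[:,368:]=0
    cn=max(cv2.findContours(k,0,2)[0],key=cv2.contourArea);r=cv2.minAreaRect(cn);print(n,r,cv2.boundingRect(cn),plane(m,*r[0],78,True))
E
```

```text
[[[16, 157, 233], [12, 118, 175], [0, 4, 123], [84, 12, 107], [90, 11, 137], [86, 13, 137], [85, 11, 136], [85, 11, 134], [81, 13, 136], [81, 13, 136], [80, 12, 133], [13, 73, 150], [16, 157, 236], [16, 160, 231]], [[16, 157, 233], [11, 93, 168], [170, 5, 140], [83, 11, 95], [80, 11, 134], [85, 11, 136], [86, 13, 137], [85, 11, 136], [90, 10, 134], [85, 11, 135], [85, 11, 135], [14, 41, 137], [16, 157, 233], [16, 159, 232]], [[16, 158, 232], [12, 110, 171], [160, 5, 146], [90, 9, 82], [81, 14, 132], [80, 11, 136], [85, 11, 136], [81, 13, 137], [80, 11, 138], [85, 11, 136], [85, 11, 135], [21, 14, 129], [15, 155, 230], [16, 158, 232]]]
sq ((343.5040283203125, 138.27200317382812), (24.507307052612305, 29.1583309173584), 79.69515228271484) (329, 125, 31, 27) [538.63342231 251.46118822  78.        ]
rd ((344.6177062988281, 53.0294189453125), (29.346811294555664, 36.1378059387207), 14.03624439239502) (329, 35, 32, 36) [531.25306741 325.8511877   78.        ]
```

View pics/c2.png

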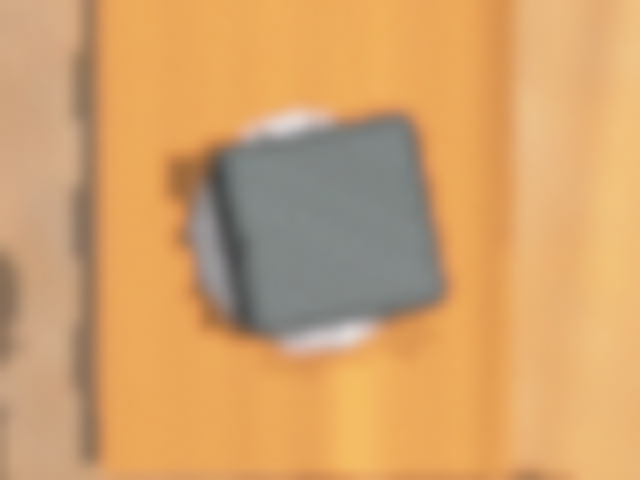

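The enlarged head's top face has corners (222,150), (408,115), (443,295) and (255,330), so it is turned slightly relative to the gripper.

```bash
python3 - <<'E'
from h import *
import pickle
m=pickle.load(open("m2.pkl","rb"))
P=np.array([plane(m,305+(a-4)/8,110+(b-4)/8,78,True) for a,b in((222,150),(408,115),(443,295),(255,330))])
print(P.round(1),P.mean(0))
for i,j in((0,1),(3,2),(0,3),(1,2)):
    d=P[j]-P[i];print(np.hypot(*d[:2]),np.arctan2(d[1],d[0]))
print(proj(m,[539,246.6,78]))
E
```

```text
[[528.2 258.9  78. ]
 [547.3 265.   78. ]
 [553.3 246.3  78. ]
 [533.9 240.1  78. ]] [540.66435632 252.5801002   78.        ]
20.09405935359852 0.31317773361900714
20.40148318653735 0.30937485368345896
19.585950674265128 -1.2767527991319894
19.660065351926022 -1.2610500450443785
(np.float64(343.26634269351536), np.float64(143.9511125088432))
```

carry_out([
  {"tx": 6.5,"ty": 38,"tz": -10,"rx": 0,"ry": 0,"rz": 0.1},
  {"tx": 7,"ty": 38,"tz": -20,"rx": 0,"ry": 0,"rz": 0.1},
  {"tx": 0,"ty": 0,"tz": -30,"rx": 0,"ry": 0,"rz": 0},
  {"tx": 0,"ty": 0,"tz": -30,"rx": 0,"ry": 0,"rz": 0},
  {"tx": 0,"ty": 0,"tz": -25,"rx": 0,"ry": 0,"rz": 0},
  {"tx": 0,"ty": 0,"tz": -20,"rx": 0,"ry": 0,"rz": 0},
  {"tx": 0,"ty": 0,"tz": -12,"rx": 0,"ry": 0,"rz": 0},
  {"tx": 0,"ty": 0,"tz": -10,"rx": 0,"ry": 0,"rz": 0},
  {"tx": 0,"ty": 0,"tz": 0,"rx": 0,"ry": 0,"rz": 0},
])

```text
time: 2.9
tool_pos: [540.6, 249.5, 44.0]
tcp_rot: [-3.14, 0.0, 1.879]
contact_force: [-0.7, -0.3, 0.4]
grip_width: 91.9
finger_force: 0.0
```

```bash
python3 - <<'E'
from h import *
a=bot.capture("top");m=bot.camera_model("top")
w=bot.capture("wrist")[240:480,80:560];c=a[120:240,180:300]
cv2.imwrite("pics/g1.png",np.hstack([w,cv2.resize(c,(240,240),interpolation=2)])[:,:,::-1])
E
```

```text
(no output)
```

View pics/g1.png

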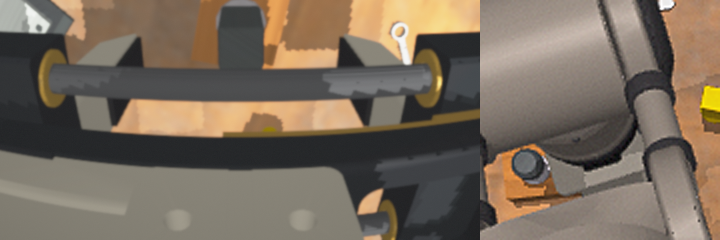

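The head sits between the fingers with its flats square to them, at column 320 in full-frame coordinates. I'll check its depth by projecting the estimated position.

```bash
python3 - <<'E'
from h import *
m=bot.camera_model("wrist");R=np.array(m['R']);print(-R.T@m['t'])
y=bot.get_obs()['tcp_rot'][2];ex=np.array([np.cos(y),np.sin(y),0]);ey=np.array([np.sin(y),-np.cos(y),0])
for c in([540.7,252.6],[539,247]):
  for z in(78,38):
    print(c,z,[np.round(np.array(proj(m,np.array([*c,z])+sx*11*ex+sy*11*ey))-[80,240]).tolist() for sx,sy in((1,-1),(1,1),(-1,1),(-1,-1))])
E
```

```text
[520.85896814 315.74989474 241.05125049]
[540.7, 252.6] 78 [[215.0, 26.0], [263.0, 26.0], [262.0, 69.0], [216.0, 69.0]]
[540.7, 252.6] 38 [[220.0, 4.0], [259.0, 4.0], [258.0, 40.0], [220.0, 40.0]]
[539, 247] 78 [[208.0, 36.0], [255.0, 36.0], [255.0, 78.0], [210.0, 78.0]]
[539, 247] 38 [[214.0, 12.0], [253.0, 12.0], [252.0, 48.0], [215.0, 48.0]]
```

carry_out([
  {"tx": -0.6,"ty": 2.5,"tz": 0,"rx": 0,"ry": 0,"rz": 0},
  {"tx": 0,"ty": 0,"tz": 0,"rx": 0,"ry": 0,"rz": 0},
])

```text
time: 3.2
tool_pos: [540.8, 253.3, 45.5]
tcp_rot: [3.14, -0.0, 1.88]
contact_force: [0.1, -0.1, -1.1]
grip_width: 92.1
finger_force: 0.0
```

carry_out([
  {"tx": 0,"ty": 0,"tz": 0,"rx": 0,"ry": 0,"rz": 0},
  {"tx": 0,"ty": 0,"tz": 0,"rx": 0,"ry": 0,"rz": 0},
  {"tx": 0,"ty": 0,"tz": 0,"rx": 0,"ry": 0,"rz": 0},
  {"tx": 0,"ty": 0,"tz": 0,"rx": 0,"ry": 0,"rz": 0},
  {"tx": 0,"ty": 0,"tz": 0,"rx": 0,"ry": 0,"rz": 0},
  {"tx": 0,"ty": 0,"tz": 0,"rx": 0,"ry": 0,"rz": 0},
  {"tx": 0,"ty": 0,"tz": 0,"rx": 0,"ry": 0,"rz": 0},
  {"tx": 0,"ty": 0,"tz": 0,"rx": 0,"ry": 0,"rz": 0},
], gripper=1)

```text
time: 4.0
tool_pos: [540.4, 252.9, 44.6]
tcp_rot: [3.142, 0.0, 1.88]
contact_force: [0.7, -1.0, -0.1]
grip_width: 32.7
finger_force: 0.0
```

carry_out([
  {"tx": 0,"ty": 0,"tz": 0,"rx": 0,"ry": 0,"rz": 0},
  {"tx": 0,"ty": 0,"tz": 0,"rx": 0,"ry": 0,"rz": 0},
  {"tx": 0,"ty": 0,"tz": 0,"rx": 0,"ry": 0,"rz": 0},
  {"tx": 0,"ty": 0,"tz": 0,"rx": 0,"ry": 0,"rz": 0},
  {"tx": 0,"ty": 0,"tz": 0,"rx": 0,"ry": 0,"rz": 0},
])

```text
time: 4.5
tool_pos: [540.4, 252.9, 44.6]
tcp_rot: [3.141, -0.0, 1.88]
contact_force: [0.8, 0.1, 0.0]
grip_width: 0.5
finger_force: 0.0
```

carry_out([
  {"tx": 0,"ty": 0,"tz": 10,"rx": 0,"ry": 0,"rz": 0},
  {"tx": 0,"ty": 0,"tz": 10,"rx": 0,"ry": 0,"rz": 0},
  {"tx": 0,"ty": 0,"tz": 20,"rx": 0,"ry": 0,"rz": 0},
  {"tx": 0,"ty": 0,"tz": 30,"rx": 0,"ry": 0,"rz": 0},
  {"tx": 0,"ty": 0,"tz": 30,"rx": 0,"ry": 0,"rz": 0},
  {"tx": 0,"ty": 0,"tz": 0,"rx": 0,"ry": 0,"rz": 0},
])

```text
time: 5.1
tool_pos: [543.2, 253.8, 150.5]
tcp_rot: [3.131, -0.0, 1.88]
contact_force: [0.8, -0.8, -0.3]
grip_width: 0.3
finger_force: 0.0
```

The gripper shut fully and missed the head. I'll look again.

carry_out([
  {"tx": 0,"ty": -35,"tz": 20,"rx": 0,"ry": 0,"rz": 0},
  {"tx": 0,"ty": -35,"tz": 20,"rx": 0,"ry": 0,"rz": 0},
  {"tx": 0,"ty": 0,"tz": 0,"rx": 0,"ry": 0,"rz": 0},
  {"tx": 0,"ty": 0,"tz": 0,"rx": 0,"ry": 0,"rz": 0},
], gripper=0)

```text
time: 5.5
tool_pos: [540.6, 182.5, 185.2]
tcp_rot: [3.14, -0.0, 1.878]
contact_force: [-0.4, -0.5, -0.1]
grip_width: 27.9
finger_force: 0.0
```

```bash
python3 - <<'E'
from h import *
import pickle
o=bot.get_obs();m=bot.camera_model("wrist");w=bot.capture("wrist");pickle.dump(m,open("m3.pkl","wb"))
s=bot.capture("scene");t=bot.capture("top")
for n,i in(("w3",w),("s3",s),("t3",t)): cv2.imwrite(f"pics/{n}.png",i[:,:,::-1])
print(o['tool_pos'],o['tcp_rot'],proj(m,[540.7,252.6,78]),proj(m,[532,326,78]))
ms=bot.camera_model("scene");print(proj(ms,[540.7,252.6,78],False),proj(ms,[540.7,252.6,58],False))
u,v=map(int,proj(ms,[536,285,60],False));c=s[v-50:v+50,u-65:u+65]
u2,v2=map(int,proj(m,[536,285,78]));c2=w[max(0,v2-70):max(0,v2-70)+140,u2-80:u2+80]
print(u-65,v-50,u2-80,max(0,v2-70))
cv2.imwrite("pics/j3.png",np.vstack([cv2.resize(c,(390,300),interpolation=2),cv2.resize(c2,(390,300),interpolation=2)])[:,:,::-1])
E
```

```text
[540.63752546 182.50736476 185.19659407] [ 3.14024472e+00 -2.70773743e-04  1.87810659e+00] (np.float64(345.77637765818355), np.float64(147.6574124180052)) (np.float64(363.0536017614654), np.float64(60.7295959018802))
(np.float64(257.27678635888856), np.float64(256.85499880216304)) (np.float64(257.80157972516093), np.float64(267.5546390251162))
175 221 272 38
```

View pics/j3.png

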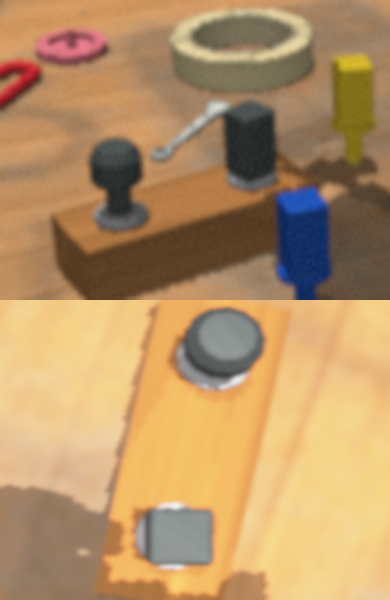

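The pin stands untouched in its hole, and its position agrees in all views. So I'll check where the finger tips really are in the wrist picture against the reported TCP.

```bash
python3 - <<'E'
from h import *
import pickle
m=pickle.load(open("m2.pkl","rb"));p=np.array([527.1,175.05,200.7]);y=1.682
ex=np.array([np.cos(y),np.sin(y),0]);ey=np.array([np.sin(y),-np.cos(y),0])
print("cam in tool:",[(-np.array(m['R']).T@m['t']-p)@e for e in(ex,ey,[0,0,1])])
for dz in(0,18.8,40):
  print(dz,[np.round(proj(m,p+sx*9.5*ex+sy*46*ey+[0,0,dz])).tolist() for sx,sy in((1,-1),(-1,-1),(1,1),(-1,1))])
E
python3 - <<'E'
import cv2
a=cv2.imread('pics/w3.png')[240:400,80:560];cv2.imwrite('pics/w3c.png',cv2.resize(a,(780,260)))
E
```

```text
cam in tool: [np.float64(68.91122672562207), np.float64(0.6917099085751401), np.float64(195.565218588841)]
0 [[237.0, 254.0], [239.0, 286.0], [402.0, 254.0], [400.0, 286.0]]
18.8 [[229.0, 265.0], [232.0, 299.0], [409.0, 265.0], [406.0, 299.0]]
40 [[219.0, 279.0], [223.0, 316.0], [420.0, 280.0], [416.0, 317.0]]
```

```bash
python3 - <<'E'
from h import *
import pickle
s=cv2.imread("pics/s3.png");t=cv2.imread("pics/t3.png");w=cv2.imread("pics/w3.png")[200:400]
out=np.vstack([np.hstack([cv2.resize(s,(400,300)),cv2.resize(t,(400,300))]),cv2.resize(w,(800,250))])
cv2.imwrite("pics/j4.png",out)
E
```

```text
(no output)
```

View pics/j4.png

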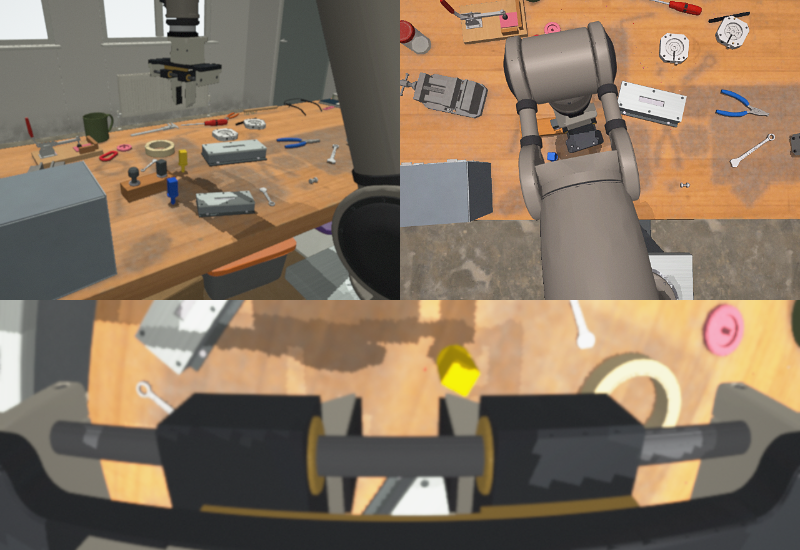

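The fingers look about 40 mm shorter than the reported TCP implies: the tips are seen at row ~277, where about 254 is predicted. That would explain closing above the head at z≈78. I'll verify this in the scene camera.

```bash
python3 - <<'E'
from h import *
ms=bot.camera_model("scene");print(bot.get_obs()['tool_pos'],bot.get_obs()['grip_width'])
for z in(185,195,205,215,225,235):print(z,np.round(proj(ms,[540.6,182.5,z],False),1))
s=cv2.imread("pics/s3.png")[85:215,220:370];cv2.imwrite("pics/s3c.png",cv2.resize(s,(690,598),interpolation=2))
E
```

```text
[539.87552271 183.64470659 183.8304942 ] 39.96335470960398
185 [294.2 189.8]
195 [294.1 183.9]
205 [294.1 178. ]
215 [294. 172.]
225 [293.9 165.9]
235 [293.8 159.8]
```

View pics/s3c.png

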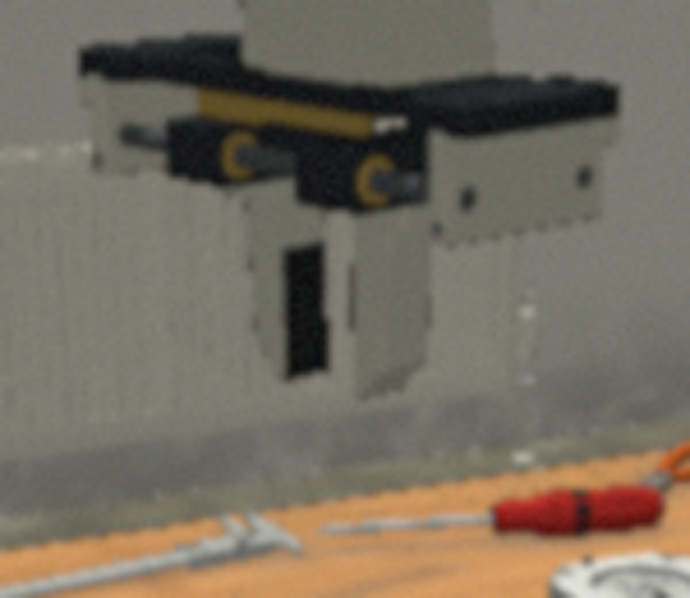

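The scene view puts the tips at rows 167–171, i.e. z≈220 against a reported 185. The real fingertips are therefore about 36 mm above the reported TCP, with the lateral position correct. I'll descend that much lower.

carry_out([
  {"tx": 0,"ty": 23,"tz": -10,"rx": 0,"ry": 0,"rz": 0},
  {"tx": 0,"ty": 23,"tz": -10,"rx": 0,"ry": 0,"rz": 0},
  {"tx": 0,"ty": 23,"tz": -10,"rx": 0,"ry": 0,"rz": 0},
  {"tx": 0,"ty": 0,"tz": -20,"rx": 0,"ry": 0,"rz": 0},
  {"tx": 0,"ty": 0,"tz": -20,"rx": 0,"ry": 0,"rz": 0},
  {"tx": 0,"ty": 0,"tz": -20,"rx": 0,"ry": 0,"rz": 0},
  {"tx": 0,"ty": 0,"tz": -20,"rx": 0,"ry": 0,"rz": 0},
  {"tx": 0,"ty": 0,"tz": -20,"rx": 0,"ry": 0,"rz": 0},
  {"tx": 0,"ty": 0,"tz": -10,"rx": 0,"ry": 0,"rz": 0},
  {"tx": 0,"ty": 0,"tz": -10,"rx": 0,"ry": 0,"rz": 0},
  {"tx": 0,"ty": 0,"tz": 0,"rx": 0,"ry": 0,"rz": 0},
])

```text
time: 6.75
tool_pos: [539.6, 252.0, 33.3]
tcp_rot: [-3.139, -0.0, 1.88]
contact_force: [-0.7, -0.0, 0.3]
grip_width: 91.8
finger_force: 0.0
```

carry_out([
  {"tx": 0.5,"ty": 0,"tz": -8,"rx": 0,"ry": 0,"rz": 0},
  {"tx": 0,"ty": 0,"tz": -8,"rx": 0,"ry": 0,"rz": 0},
  {"tx": 0,"ty": 0,"tz": -5,"rx": 0,"ry": 0,"rz": 0},
  {"tx": 0,"ty": 0,"tz": -3,"rx": 0,"ry": 0,"rz": 0},
  {"tx": 0,"ty": 0,"tz": 0,"rx": 0,"ry": 0,"rz": 0},
])

```text
time: 7.25
tool_pos: [540.7, 251.7, 10.2]
tcp_rot: [-3.141, 0.0, 1.88]
contact_force: [-0.3, -0.4, 0.0]
grip_width: 92.0
finger_force: 0.0
```

carry_out([
  {"tx": 0,"ty": 0,"tz": 0,"rx": 0,"ry": 0,"rz": 0},
  {"tx": 0,"ty": 0,"tz": 0,"rx": 0,"ry": 0,"rz": 0},
  {"tx": 0,"ty": 0,"tz": 0,"rx": 0,"ry": 0,"rz": 0},
  {"tx": 0,"ty": 0,"tz": 0,"rx": 0,"ry": 0,"rz": 0},
  {"tx": 0,"ty": 0,"tz": 0,"rx": 0,"ry": 0,"rz": 0},
  {"tx": 0,"ty": 0,"tz": 0,"rx": 0,"ry": 0,"rz": 0},
  {"tx": 0,"ty": 0,"tz": 0,"rx": 0,"ry": 0,"rz": 0},
  {"tx": 0,"ty": 0,"tz": 0,"rx": 0,"ry": 0,"rz": 0},
  {"tx": 0,"ty": 0,"tz": 0,"rx": 0,"ry": 0,"rz": 0},
  {"tx": 0,"ty": 0,"tz": 0,"rx": 0,"ry": 0,"rz": 0},
  {"tx": 0,"ty": 0,"tz": 0,"rx": 0,"ry": 0,"rz": 0},
  {"tx": 0,"ty": 0,"tz": 0,"rx": 0,"ry": 0,"rz": 0},
], gripper=1)

```text
time: 8.45
tool_pos: [540.9, 251.9, 10.6]
tcp_rot: [3.141, 0.0, 1.88]
contact_force: [-0.2, -0.2, 0.1]
grip_width: 21.4
finger_force: 30.0
```

Gripped at 21.4 mm with 30 N. Next I lift, turn the tool so its x runs along the slot, and go to a viewpoint beside the bed.

carry_out([
  {"tx": 0,"ty": 0,"tz": 10,"rx": 0,"ry": 0,"rz": 0},
  {"tx": 0,"ty": 0,"tz": 20,"rx": 0,"ry": 0,"rz": 0},
  {"tx": 0,"ty": 0,"tz": 40,"rx": 0,"ry": 0,"rz": 0},
  {"tx": 0,"ty": 0,"tz": 40,"rx": 0,"ry": 0,"rz": 0},
  {"tx": 0,"ty": 0,"tz": 20,"rx": 0,"ry": 0,"rz": 0},
  {"tx": 0,"ty": 0,"tz": 0,"rx": 0,"ry": 0,"rz": 0},
])

```text
time: 9.05
tool_pos: [542.8, 252.5, 144.7]
tcp_rot: [3.134, 0.0, 1.88]
contact_force: [0.5, 0.3, -1.5]
grip_width: 21.9
finger_force: 30.0
```

carry_out([
  {"tx": 9,"ty": -40,"tz": 0,"rx": 0,"ry": 0,"rz": -0.09},
  {"tx": 9,"ty": -40,"tz": 0,"rx": 0,"ry": 0,"rz": -0.09},
  {"tx": 9,"ty": -40,"tz": 0,"rx": 0,"ry": 0,"rz": -0.09},
  {"tx": 9,"ty": -40,"tz": 0,"rx": 0,"ry": 0,"rz": -0.09},
  {"tx": 9,"ty": -40,"tz": 0,"rx": 0,"ry": 0,"rz": -0.09},
  {"tx": 9,"ty": -40,"tz": 0,"rx": 0,"ry": 0,"rz": -0.09},
  {"tx": 9,"ty": -40,"tz": 0,"rx": 0,"ry": 0,"rz": 0},
  {"tx": 0,"ty": -40,"tz": 0,"rx": 0,"ry": 0,"rz": 0},
  {"tx": 0,"ty": -40,"tz": 0,"rx": 0,"ry": 0,"rz": 0},
  {"tx": 0,"ty": 0,"tz": 0,"rx": 0,"ry": 0,"rz": 0},
  {"tx": 0,"ty": 0,"tz": 0,"rx": 0,"ry": 0,"rz": 0},
])

```text
time: 10.15
tool_pos: [602.9, -108.6, 138.9]
tcp_rot: [-3.139, -0.001, 1.338]
contact_force: [-0.4, 1.0, -1.6]
grip_width: 21.8
finger_force: 30.0
```

```bash
python3 - <<'E'
from h import *
import pickle
o=bot.get_obs();m=bot.camera_model("wrist");w=bot.capture("wrist")[:,:,::-1].copy();pickle.dump(m,open("m5.pkl","wb"))
cv2.imwrite("pics/w5.png",w);print(o['tool_pos'],o['tcp_rot'],o['contact_force'],o['grip_width'])
a,b=proj(m,[619.3,1.9,40]),proj(m,[602.1,-71.4,40]);print(a,b)
t=cv2.imread("pics/top0.png");mt=bot.camera_model("top")
def slot(im,m,c,box,fish):
    g=cv2.cvtColor(im,cv2.COLOR_BGR2GRAY);x0,y0,x1,y1=box
    for thr in(0.8,0.87,0.93):
        sub=g[y0:y1,x0:x1];ref=np.percentile(sub,80);k=(sub<thr*ref).astype(np.uint8)
        for cn in cv2.findContours(k,0,2)[0]:
            r=cv2.minAreaRect(cn)
            if cv2.contourArea(cn)>150 and cv2.contourArea(cn)>.5*r[1][0]*r[1][1]:
                P=[plane(m,p[0]+x0,p[1]+y0,40,fish) for p in cv2.boxPoints(r)]
                C=plane(m,r[0][0]+x0,r[0][1]+y0,40,fish);d=[P[1]-P[0],P[2]-P[1]]
                print(thr,r,C.round(1),[(np.hypot(*q[:2]).round(1),np.arctan2(q[1],q[0]).round(3)) for q in d])
slot(t,mt,None,(370,148,436,180),False)
xs=sorted([a[0],b[0]]);ys=sorted([a[1],b[1]])
slot(w,m,None,[int(max(0,q)) for q in(xs[0]-35,ys[0]-25,xs[1]+35,ys[1]+25)],True)
E
```

```text
[ 602.86583916 -108.61949812  138.94101305] [-3.13853990e+00 -6.17578126e-04  1.33758709e+00] [-0.42478746  1.02570794 -1.59412605] 21.839584344162702
(np.float64(308.05989592224597), np.float64(91.8837713970403)) (np.float64(308.4880336364217), np.float64(186.29622109682657))
0.93 ((32.33146286010742, 13.730338096618652), (41.74892044067383, 10.11867904663086), 12.994616508483887) [612.2 -34.5  40. ] [(np.float64(19.4), np.float64(-0.236)), (np.float64(78.6), np.float64(-1.8))]
0.8 ((34.5, 116.0), (56.0, 69.0), 90.0) [602.1 -67.9  40. ] [(np.float64(54.4), np.float64(-0.238)), (np.float64(45.0), np.float64(-1.794))]
0.87 ((34.5, 106.5), (69.0, 75.0), 0.0) [603.9 -60.5  40. ] [(np.float64(60.3), np.float64(1.321)), (np.float64(54.2), np.float64(-0.239))]
0.93 ((34.5, 83.5), (121.0, 69.0), 90.0) [608.2 -42.7  40. ] [(np.float64(54.0), np.float64(-0.242)), (np.float64(96.9), np.float64(-1.798))]
```

View pics/w5.png

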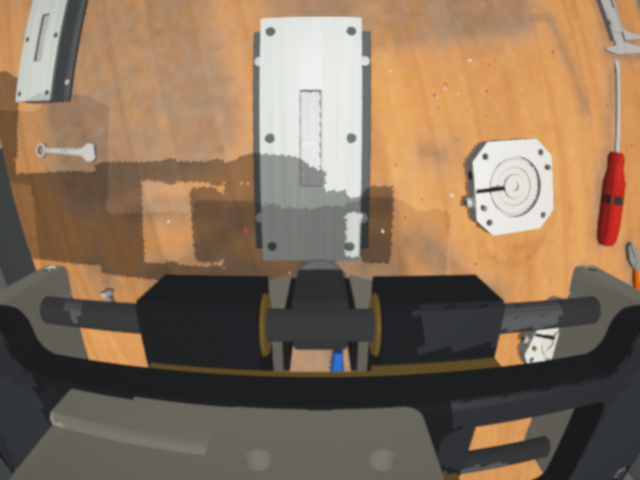

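The wrist view shows the slot as an upright rectangle, columns 300–322 and rows 90–185. It is parallel to the tool's x, and the pin is held upright at column 321.

```bash
python3 - <<'E'
from h import *
import pickle
m=pickle.load(open("m5.pkl","rb"))
g=cv2.cvtColor(cv2.imread("pics/w5.png"),cv2.COLOR_BGR2GRAY).astype(int)
for v in(100,115,130,145):print(v,g[v,294:328].tolist())
for u,v in((311,90),(311,137.5),(311,185),(300,137),(322,137)):print(u,v,plane(m,u,v,40,True).round(1))
o=bot.get_obs();print(o['tool_pos'])
y=1.3376;ex=np.array([np.cos(y),np.sin(y),0]);ey=np.array([np.sin(y),-np.cos(y),0]);c=plane(m,311,137.5,40,True)-o['tool_pos'];print(c@ex,c@ey)
E
```

```text
100 [233, 233, 233, 232, 223, 205, 189, 201, 218, 225, 226, 226, 225, 225, 225, 227, 227, 228, 228, 228, 228, 227, 226, 222, 212, 193, 182, 196, 220, 231, 233, 234, 235, 235]
115 [233, 232, 233, 232, 225, 206, 199, 216, 226, 228, 228, 227, 227, 226, 227, 228, 229, 230, 230, 230, 230, 229, 228, 228, 221, 199, 180, 195, 219, 230, 233, 234, 234, 235]
130 [232, 232, 232, 233, 229, 212, 198, 213, 225, 229, 230, 229, 228, 228, 228, 230, 231, 232, 232, 232, 232, 231, 231, 231, 231, 225, 208, 203, 219, 229, 232, 234, 234, 234]
145 [232, 232, 232, 232, 225, 199, 189, 218, 230, 232, 233, 233, 233, 233, 233, 233, 234, 234, 234, 234, 234, 234, 234, 233, 225, 197, 175, 193, 218, 229, 232, 233, 234, 234]
311 90 [621.9   2.8  40. ]
311 137.5 [613.1 -34.1  40. ]
311 185 [604.3 -70.9  40. ]
300 137 [604.8 -31.7  40. ]
322 137 [621.6 -35.7  40. ]
[ 603.079839   -107.5499805   139.26176209]
73.76265617580569 -7.2244492731243035
```

carry_out([
  {"tx": 1.2,"ty": 22.4,"tz": 0,"rx": 0,"ry": 0,"rz": 0},
  {"tx": 1.2,"ty": 22.4,"tz": 0,"rx": 0,"ry": 0,"rz": 0},
  {"tx": 0,"ty": 0,"tz": -25,"rx": 0,"ry": 0,"rz": 0},
  {"tx": 0,"ty": 0,"tz": -25,"rx": 0,"ry": 0,"rz": 0},
  {"tx": 0,"ty": 0,"tz": -25,"rx": 0,"ry": 0,"rz": 0},
  {"tx": 0,"ty": 0,"tz": -15,"rx": 0,"ry": 0,"rz": 0},
  {"tx": 0,"ty": 0,"tz": -5,"rx": 0,"ry": 0,"rz": 0},
  {"tx": 0,"ty": 0,"tz": 0,"rx": 0,"ry": 0,"rz": 0},
  {"tx": 0,"ty": 0,"tz": 0,"rx": 0,"ry": 0,"rz": 0},
])

```text
time: 11.1
tool_pos: [606.9, -62.7, 46.5]
tcp_rot: [3.14, -0.0, 1.341]
contact_force: [-0.4, -1.1, -1.9]
grip_width: 22.0
finger_force: 30.0
```

```bash
python3 - <<'E'
from h import *
P=[]
for i in range(4):
    o=bot.get_obs();P.append(o['tool_pos']);bot.capture("wrist")
P=np.array(P);print(P.round(1),P.mean(0),o['contact_force'],o['tcp_rot'])
s=bot.capture("scene");cv2.imwrite("pics/s6.png",s[:,:,::-1])
ms=bot.camera_model("scene")
# scene: dark head column extents vs predicted
p=P.mean(0);print(np.round([proj(ms,[p[0],p[1],z],False) for z in(95,72,45)],1))
E
```

```text
[[606.9 -62.7  46.5]
 [607.  -63.   46.8]
 [607.1 -63.2  46.8]
 [607.  -63.3  46.7]] [606.99553271 -63.05089703  46.67749737] [ 0.40272496  0.6859597  -1.65411154] [ 3.13960732e+00 -3.40847159e-05  1.33997840e+00]
[[388.6 206.9]
 [387.9 217.4]
 [387.1 229.5]]
```

carry_out([
  {"tx": -1.5,"ty": 0.2,"tz": 0,"rx": 0,"ry": 0,"rz": 0},
  {"tx": 0,"ty": 0,"tz": -2,"rx": 0,"ry": 0,"rz": 0},
  {"tx": 0,"ty": 0,"tz": -1.5,"rx": 0,"ry": 0,"rz": 0},
  {"tx": 0,"ty": 0,"tz": -1.5,"rx": 0,"ry": 0,"rz": 0},
  {"tx": 0,"ty": 0,"tz": 0,"rx": 0,"ry": 0,"rz": 0},
  {"tx": 0,"ty": 0,"tz": 0,"rx": 0,"ry": 0,"rz": 0},
])

```text
time: 11.95
tool_pos: [604.8, -63.1, 40.5]
tcp_rot: [-3.141, -0.0, 1.34]
contact_force: [0.5, 0.4, -1.8]
grip_width: 21.9
finger_force: 30.0
```

carry_out([
  {"tx": 0,"ty": 0,"tz": -1,"rx": 0,"ry": 0,"rz": 0},
  {"tx": 0,"ty": 0,"tz": -0.5,"rx": 0,"ry": 0,"rz": 0},
  {"tx": 0,"ty": 0,"tz": 0,"rx": 0,"ry": 0,"rz": 0},
])

```text
time: 12.25
tool_pos: [604.8, -63.1, 39.1]
tcp_rot: [-3.142, 0.0, 1.34]
contact_force: [-0.1, -1.0, -0.8]
grip_width: 21.6
finger_force: 30.0
```

carry_out([
  {"tx": 0,"ty": 0,"tz": -0.5,"rx": 0,"ry": 0,"rz": 0},
  {"tx": 0,"ty": 0,"tz": -0.5,"rx": 0,"ry": 0,"rz": 0},
  {"tx": 0,"ty": 0,"tz": 0,"rx": 0,"ry": 0,"rz": 0},
])

```text
time: 12.55
tool_pos: [604.8, -63.1, 38.1]
tcp_rot: [-3.142, 0.0, 1.34]
contact_force: [-0.0, -0.5, -0.8]
grip_width: 21.9
finger_force: 30.0
```

carry_out([
  {"tx": 0,"ty": 0,"tz": -0.5,"rx": 0,"ry": 0,"rz": 0},
  {"tx": 0,"ty": 0,"tz": 0,"rx": 0,"ry": 0,"rz": 0},
  {"tx": 0,"ty": 0,"tz": 0,"rx": 0,"ry": 0,"rz": 0},
])

```text
time: 12.85
tool_pos: [604.8, -63.2, 37.7]
tcp_rot: [3.141, 0.0, 1.34]
contact_force: [0.5, -1.0, -1.4]
grip_width: 21.5
finger_force: 30.0
```

carry_out([
  {"tx": 0,"ty": 0,"tz": -0.5,"rx": 0,"ry": 0,"rz": 0},
  {"tx": 0,"ty": 0,"tz": -0.2,"rx": 0,"ry": 0,"rz": 0},
  {"tx": 0,"ty": 0,"tz": 0,"rx": 0,"ry": 0,"rz": 0},
])

```text
time: 13.15
tool_pos: [604.8, -63.1, 36.9]
tcp_rot: [-3.142, 0.0, 1.34]
contact_force: [0.3, 0.3, -3.4]
grip_width: 21.7
finger_force: 30.0
```

carry_out([
  {"tx": 0,"ty": 0,"tz": -0.3,"rx": 0,"ry": 0,"rz": 0},
  {"tx": 0,"ty": 0,"tz": 0,"rx": 0,"ry": 0,"rz": 0},
  {"tx": 0,"ty": 0,"tz": 0,"rx": 0,"ry": 0,"rz": 0},
])

```text
time: 13.45
tool_pos: [604.8, -63.2, 36.6]
tcp_rot: [3.141, 0.0, 1.34]
contact_force: [0.7, 0.1, -2.1]
grip_width: 22.0
finger_force: 30.0
```

carry_out([
  {"tx": 0,"ty": 0,"tz": -0.4,"rx": 0,"ry": 0,"rz": 0},
  {"tx": 0,"ty": 0,"tz": 0,"rx": 0,"ry": 0,"rz": 0},
  {"tx": 0,"ty": 0,"tz": 0,"rx": 0,"ry": 0,"rz": 0},
])

```text
time: 13.75
tool_pos: [604.9, -63.1, 36.5]
tcp_rot: [3.141, 0.0, 1.34]
contact_force: [-1.4, 0.4, 1.8]
grip_width: 22.0
finger_force: 30.0
```

carry_out([
  {"tx": 0,"ty": 0,"tz": -0.3,"rx": 0,"ry": 0,"rz": 0},
  {"tx": 0,"ty": 0,"tz": 0,"rx": 0,"ry": 0,"rz": 0},
  {"tx": 0,"ty": 0,"tz": 0,"rx": 0,"ry": 0,"rz": 0},
])

```text
time: 14.05
tool_pos: [604.9, -63.2, 36.4]
tcp_rot: [3.141, 0.0, 1.34]
contact_force: [-2.0, 0.5, 5.6]
grip_width: 21.8
finger_force: 30.0
```

Contact with the face at about 7 N. Now I sweep along the slot.

carry_out([
  {"tx": 0.35,"ty": 1.46,"tz": 0,"rx": 0,"ry": 0,"rz": 0},
  {"tx": 0.35,"ty": 1.46,"tz": 0,"rx": 0,"ry": 0,"rz": 0},
  {"tx": 0,"ty": 0,"tz": 0,"rx": 0,"ry": 0,"rz": 0},
])

```text
time: 14.35
tool_pos: [606.0, -60.8, 36.4]
tcp_rot: [3.14, 0.001, 1.34]
contact_force: [-1.3, -3.2, 5.4]
grip_width: 21.9
finger_force: 30.0
```

carry_out([
  {"tx": 0.35,"ty": 1.46,"tz": 0,"rx": 0,"ry": 0,"rz": 0},
  {"tx": 0.35,"ty": 1.46,"tz": 0,"rx": 0,"ry": 0,"rz": 0},
  {"tx": 0,"ty": 0,"tz": 0,"rx": 0,"ry": 0,"rz": 0},
])

```text
time: 14.65
tool_pos: [607.0, -57.9, 36.5]
tcp_rot: [3.14, 0.001, 1.34]
contact_force: [-0.5, -3.3, 5.0]
grip_width: 21.7
finger_force: 30.0
```

carry_out([
  {"tx": 0.33,"ty": 1.46,"tz": 0,"rx": 0,"ry": 0,"rz": 0},
  {"tx": 0.33,"ty": 1.46,"tz": 0,"rx": 0,"ry": 0,"rz": 0},
  {"tx": 0,"ty": 0,"tz": 0,"rx": 0,"ry": 0,"rz": 0},
])

```text
time: 14.95
tool_pos: [607.7, -55.0, 36.4]
tcp_rot: [3.14, 0.001, 1.34]
contact_force: [-0.1, -3.5, 4.4]
grip_width: 21.9
finger_force: 30.0
```

carry_out([
  {"tx": 0.35,"ty": 1.46,"tz": 0,"rx": 0,"ry": 0,"rz": 0},
  {"tx": 0.35,"ty": 1.46,"tz": 0,"rx": 0,"ry": 0,"rz": 0},
  {"tx": 0,"ty": 0,"tz": 0,"rx": 0,"ry": 0,"rz": 0},
])

```text
time: 15.25
tool_pos: [608.4, -52.0, 36.5]
tcp_rot: [3.14, 0.001, 1.34]
contact_force: [-1.5, -2.5, 5.6]
grip_width: 21.8
finger_force: 30.0
```

carry_out([
  {"tx": 0.35,"ty": 1.46,"tz": 0,"rx": 0,"ry": 0,"rz": 0},
  {"tx": 0.35,"ty": 1.46,"tz": 0,"rx": 0,"ry": 0,"rz": 0},
  {"tx": 0,"ty": 0,"tz": 0,"rx": 0,"ry": 0,"rz": 0},
])

```text
time: 15.55
tool_pos: [609.0, -49.0, 36.4]
tcp_rot: [3.14, 0.0, 1.34]
contact_force: [-0.5, -3.1, 5.0]
grip_width: 21.6
finger_force: 30.0
```

carry_out([
  {"tx": 0.35,"ty": 1.46,"tz": 0,"rx": 0,"ry": 0,"rz": 0},
  {"tx": 0.35,"ty": 1.46,"tz": 0,"rx": 0,"ry": 0,"rz": 0},
  {"tx": 0,"ty": 0,"tz": 0,"rx": 0,"ry": 0,"rz": 0},
])

```text
time: 15.85
tool_pos: [609.4, -45.3, 35.9]
tcp_rot: [3.141, -0.001, 1.34]
contact_force: [0.8, -0.4, 2.4]
grip_width: 21.7
finger_force: 30.0
```

carry_out([
  {"tx": 0.35,"ty": 1.46,"tz": 0,"rx": 0,"ry": 0,"rz": 0},
  {"tx": 0.35,"ty": 1.46,"tz": 0,"rx": 0,"ry": 0,"rz": 0},
  {"tx": 0,"ty": 0,"tz": 0,"rx": 0,"ry": 0,"rz": 0},
])

```text
time: 16.15
tool_pos: [609.0, -41.9, 35.1]
tcp_rot: [-3.14, -0.0, 1.34]
contact_force: [-1.2, 0.6, -1.7]
grip_width: 21.8
finger_force: 30.0
```

carry_out([
  {"tx": 0.35,"ty": 1.46,"tz": 0,"rx": 0,"ry": 0,"rz": 0},
  {"tx": 0.35,"ty": 1.46,"tz": 0,"rx": 0,"ry": 0,"rz": 0},
  {"tx": 0,"ty": 0,"tz": 0,"rx": 0,"ry": 0,"rz": 0},
])

```text
time: 16.45
tool_pos: [610.3, -39.4, 35.8]
tcp_rot: [-3.141, -0.0, 1.34]
contact_force: [-0.4, -0.8, -0.6]
grip_width: 22.0
finger_force: 30.0
```

The force vanished from y≈-45 onward, so the socket centre should be near y≈-41. I'll back up slightly and descend gently.

carry_out([
  {"tx": -0.3,"ty": -1.5,"tz": 0,"rx": 0,"ry": 0,"rz": 0},
  {"tx": 0,"ty": 0,"tz": -1,"rx": 0,"ry": 0,"rz": 0},
  {"tx": 0,"ty": 0,"tz": -1,"rx": 0,"ry": 0,"rz": 0},
  {"tx": 0,"ty": 0,"tz": 0,"rx": 0,"ry": 0,"rz": 0},
])

```text
time: 16.85
tool_pos: [610.0, -41.4, 33.7]
tcp_rot: [-3.141, 0.0, 1.34]
contact_force: [0.4, -0.6, -1.9]
grip_width: 21.6
finger_force: 30.0
```

carry_out([
  {"tx": 0,"ty": 0,"tz": -0.5,"rx": 0,"ry": 0,"rz": 0},
  {"tx": 0,"ty": 0,"tz": 0,"rx": 0,"ry": 0,"rz": 0},
  {"tx": 0,"ty": 0,"tz": 0,"rx": 0,"ry": 0,"rz": 0},
])

```text
time: 17.15
tool_pos: [610.0, -41.3, 33.4]
tcp_rot: [-3.142, 0.0, 1.34]
contact_force: [0.2, -0.1, -0.9]
grip_width: 21.6
finger_force: 30.0
```

carry_out([
  {"tx": 0,"ty": 0,"tz": -1,"rx": 0,"ry": 0,"rz": 0},
  {"tx": 0,"ty": 0,"tz": -1,"rx": 0,"ry": 0,"rz": 0},
  {"tx": 0,"ty": 0,"tz": 0,"rx": 0,"ry": 0,"rz": 0},
])

```text
time: 17.45
tool_pos: [610.0, -41.3, 31.3]
tcp_rot: [-3.142, 0.0, 1.34]
contact_force: [0.2, -1.0, -1.5]
grip_width: 21.9
finger_force: 30.0
```

carry_out([
  {"tx": 0,"ty": 0,"tz": -0.5,"rx": 0,"ry": 0,"rz": 0},
  {"tx": 0,"ty": 0,"tz": 0,"rx": 0,"ry": 0,"rz": 0},
  {"tx": 0,"ty": 0,"tz": 0,"rx": 0,"ry": 0,"rz": 0},
])

```text
time: 17.75
tool_pos: [610.0, -41.2, 30.9]
tcp_rot: [-3.142, -0.0, 1.34]
contact_force: [-0.6, 0.2, -0.9]
grip_width: 21.6
finger_force: 30.0
```

Past the taper with no side force, so I keep descending.

carry_out([
  {"tx": 0,"ty": 0,"tz": -1.5,"rx": 0,"ry": 0,"rz": 0},
  {"tx": 0,"ty": 0,"tz": -1.5,"rx": 0,"ry": 0,"rz": 0},
  {"tx": 0,"ty": 0,"tz": -1.5,"rx": 0,"ry": 0,"rz": 0},
  {"tx": 0,"ty": 0,"tz": 0,"rx": 0,"ry": 0,"rz": 0},
])

```text
time: 18.15
tool_pos: [609.9, -41.2, 26.1]
tcp_rot: [-3.141, 0.0, 1.34]
contact_force: [0.3, -0.1, -1.6]
grip_width: 22.1
finger_force: 30.0
```

carry_out([
  {"tx": 0,"ty": 0,"tz": -1.5,"rx": 0,"ry": 0,"rz": 0},
  {"tx": 0,"ty": 0,"tz": -1.5,"rx": 0,"ry": 0,"rz": 0},
  {"tx": 0,"ty": 0,"tz": -1.5,"rx": 0,"ry": 0,"rz": 0},
  {"tx": 0,"ty": 0,"tz": 0,"rx": 0,"ry": 0,"rz": 0},
])

```text
time: 18.55
tool_pos: [610.0, -41.3, 21.7]
tcp_rot: [-3.141, 0.0, 1.34]
contact_force: [0.1, 0.5, -1.4]
grip_width: 21.9
finger_force: 30.0
```

carry_out([
  {"tx": 0,"ty": 0,"tz": -1,"rx": 0,"ry": 0,"rz": 0},
  {"tx": 0,"ty": 0,"tz": -1,"rx": 0,"ry": 0,"rz": 0},
  {"tx": 0,"ty": 0,"tz": -1,"rx": 0,"ry": 0,"rz": 0},
  {"tx": 0,"ty": 0,"tz": 0,"rx": 0,"ry": 0,"rz": 0},
])

```text
time: 18.95
tool_pos: [610.1, -41.3, 18.8]
tcp_rot: [3.142, 0.0, 1.34]
contact_force: [-0.0, -0.4, -1.7]
grip_width: 22.1
finger_force: 30.0
```

carry_out([
  {"tx": 0,"ty": 0,"tz": -1,"rx": 0,"ry": 0,"rz": 0},
  {"tx": 0,"ty": 0,"tz": -0.8,"rx": 0,"ry": 0,"rz": 0},
  {"tx": 0,"ty": 0,"tz": 0,"rx": 0,"ry": 0,"rz": 0},
])

```text
time: 19.25
tool_pos: [610.1, -41.3, 17.0]
tcp_rot: [3.142, 0.0, 1.34]
contact_force: [0.5, -0.5, -1.7]
grip_width: 21.5
finger_force: 30.0
```

carry_out([
  {"tx": 0,"ty": 0,"tz": -0.6,"rx": 0,"ry": 0,"rz": 0},
  {"tx": 0,"ty": 0,"tz": 0,"rx": 0,"ry": 0,"rz": 0},
  {"tx": 0,"ty": 0,"tz": 0,"rx": 0,"ry": 0,"rz": 0},
])

```text
time: 19.55
tool_pos: [610.1, -41.3, 16.6]
tcp_rot: [3.141, 0.0, 1.34]
contact_force: [-0.2, -0.9, -0.0]
grip_width: 21.4
finger_force: 30.0
```

carry_out([
  {"tx": 0,"ty": 0,"tz": -0.5,"rx": 0,"ry": 0,"rz": 0},
  {"tx": 0,"ty": 0,"tz": 0,"rx": 0,"ry": 0,"rz": 0},
  {"tx": 0,"ty": 0,"tz": 0,"rx": 0,"ry": 0,"rz": 0},
])

```text
time: 19.85
tool_pos: [610.1, -41.3, 16.6]
tcp_rot: [3.141, 0.0, 1.34]
contact_force: [-2.4, 0.4, 5.5]
grip_width: 21.9
finger_force: 30.0
```

The collar stopped 19.9 mm below face contact, which means fully home. Release and retreat.

carry_out([
  {"tx": 0,"ty": 0,"tz": 0,"rx": 0,"ry": 0,"rz": 0},
  {"tx": 0,"ty": 0,"tz": 0,"rx": 0,"ry": 0,"rz": 0},
  {"tx": 0,"ty": 0,"tz": 0,"rx": 0,"ry": 0,"rz": 0},
  {"tx": 0,"ty": 0,"tz": 0,"rx": 0,"ry": 0,"rz": 0},
  {"tx": 0,"ty": 0,"tz": 0,"rx": 0,"ry": 0,"rz": 0},
  {"tx": 0,"ty": 0,"tz": 0,"rx": 0,"ry": 0,"rz": 0},
  {"tx": 0,"ty": 0,"tz": 0,"rx": 0,"ry": 0,"rz": 0},
  {"tx": 0,"ty": 0,"tz": 0,"rx": 0,"ry": 0,"rz": 0},
], gripper=0)

```text
time: 20.65
tool_pos: [610.1, -41.3, 16.1]
tcp_rot: [3.141, 0.0, 1.34]
contact_force: [-0.0, 0.0, -1.0]
grip_width: 81.4
finger_force: 0.0
```

carry_out([
  {"tx": 0,"ty": 0,"tz": 10,"rx": 0,"ry": 0,"rz": 0},
  {"tx": 0,"ty": 0,"tz": 20,"rx": 0,"ry": 0,"rz": 0},
  {"tx": 0,"ty": 0,"tz": 30,"rx": 0,"ry": 0,"rz": 0},
  {"tx": 0,"ty": 0,"tz": 30,"rx": 0,"ry": 0,"rz": 0},
  {"tx": 0,"ty": 0,"tz": 30,"rx": 0,"ry": 0,"rz": 0},
  {"tx": 0,"ty": -40,"tz": 20,"rx": 0,"ry": 0,"rz": 0},
  {"tx": 0,"ty": -40,"tz": 0,"rx": 0,"ry": 0,"rz": 0},
  {"tx": 0,"ty": 0,"tz": 0,"rx": 0,"ry": 0,"rz": 0},
  {"tx": 0,"ty": 0,"tz": 0,"rx": 0,"ry": 0,"rz": 0},
])

```text
time: 21.55
tool_pos: [609.9, -121.9, 156.5]
tcp_rot: [3.141, -0.0, 1.338]
contact_force: [-1.0, 0.7, -0.3]
grip_width: 91.8
finger_force: 0.0
```

```bash
python3 - <<'E'
from h import *
o=bot.get_obs();m=bot.camera_model("wrist");w=bot.capture("wrist");print(o['tool_pos'],o['grip_width'],o['contact_force'])
hsv=cv2.cvtColor(w,cv2.COLOR_RGB2HSV)
c=np.array(proj(m,[610,-41.3,84]));print("pred head top",c)
u,v=c.astype(int);g=cv2.cvtColor(w,cv2.COLOR_RGB2GRAY);b=(u-30,v-30)
k=(cv2.inRange(hsv,(0,0,40),(180,60,165)))[v-30:v+30,u-30:u+30]
cn=max(cv2.findContours(k,0,2)[0],key=cv2.contourArea);r=cv2.minAreaRect(cn);print(r,plane(m,r[0][0]+b[0],r[0][1]+b[1],84,True))
cr=w[v-60:v+60,u-80:u+80];s=bot.capture("scene");ms=bot.camera_model("scene");a,d=map(int,proj(ms,[610,-41,60],False));print(a,d)
cv2.imwrite("pics/end.png",np.hstack([cv2.resize(cr,(400,300)),cv2.resize(s[d-45:d+45,a-60:a+60],(400,300))])[:,:,::-1])
E
```

```text
[ 609.857528   -121.92351772  156.48444374] 91.7790907349704 [-1.01561261  0.70036646 -0.30871208]
pred head top [293.92359704 131.82569072]
((32.0, 31.0), (32.0, 32.0), 0.0) [610.71679904 -41.60976658  84.        ]
377 224
```

```bash
python3 -c "
from plant import bot
print(bot.close_job())"
```

```text
the job is handed in; nothing more can be done
None
```

I put the square-headed pin fully home in the hidden socket and released it with the arm clear, then handed the job in at about 22 s; its collar stopped 19.9 mm below face contact (20 mm expected), the push on the slide face was about 7 N, and I never touched the round-headed pin.

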